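# Calibrate a welding transformer: wind home, back off two turns, set the pointer

## Task

Calibrate this welding transformer: wind its crank clockwise until you feel it come up against the end stop, gently and without forcing it, then back it off exactly two full turns. Slide the loose current pointer along its slot until its needle points at the rivet on the scale plate. Let go of everything and leave the other things where they are.

Things in the scene. Friction and masses are not known exactly. Their poses are not given: they have to be found in the camera images.
- welder: The welding transformer: a heavy fixed black steel box, 240 mm (its x) by 440 mm (its y), grey top deck 200 mm above the bench. Origin: centre of its underside; z up. On the deck, both on its line x = 0: the crank axis at y = +85 mm and the current pointer in its slot towards -y. Near each end (y = +197 and -197 mm) a carrying handle 36 mm high. Turned up to 0.35 rad about z.
- crank_axis (a point): On the crank's vertical axis, top of its bearing, 222 mm above the bench, fixed to the welder. Clockwise from above winds in to the end stop, 0.4 to 1.05 turns away at the start; nothing shows how far or at what clock position. The stop is a rubber buffer: from first touch, force along the circle at the grip rises about 1.6 N per mm. Over 20 N damages it. The spindle has 7 turns of travel.
- grip_mid (a point): On the axis of the crank's upright black grip: a round sleeve, diameter 22 mm, length 60 mm, spinning freely on its pin at the end of a steel arm, 55 mm from the crank axis. The point is 272 mm above the bench; the sleeve reaches 25 mm above and 35 mm below it; the arm's top is 37 mm below it. Running drag is about 3 N at the grip both ways; the crank stays where it is let go.
- tab (a point): Finger tab of the current pointer: an upright black block, 10 mm (welder x) by 20 mm (welder y), on a flat shoe 24 by 30 mm; top 38 mm above the deck. The point is on its centre line 28 mm above the deck. The pointer is uncoupled from the crank and slides only along welder y, in a straight slot (welder y -160 to -30 mm), with about 2.5 N friction; it stays where it is left.
- needle_tip (a point): Tip of the pointer's needle, a thin flat black strip that sticks out from the shoe towards welder +x, over the scale plate; 37 mm from the tab's centre line, 4 mm above the deck. Axes parallel to the welder's.
- rivet (a point): Setting mark: a flat round black rivet head, diameter 12 mm, on the bright scale plate beside the slot, 47 mm from the slot's centre line towards welder +x, on the deck. Fixed to the welder, axes parallel to its. The plate's other lines are plain divisions. At the start the needle is 35 to 85 mm short of it, on the welder -y side.
- cap: Bystander: round black plastic cap, 54 mm wide and 24 mm high, lying on the deck at its far side; origin at the centre of its underside.
- driver: Bystander: screwdriver 170 mm long lying along the deck's near edge.
- spanner: Bystander: steel spanner 190 mm long lying on the bench to the right.
- tape: Bystander: ring of tape 100 mm wide, 24 mm high, on the bench to the left.
- spray: Bystander: spray can 66 mm wide, 200 mm tall, standing on the bench to the right.
- meter: Bystander: orange multimeter 150 by 78 by 42 mm lying on the bench to the left.
- tray: Bystander: steel parts tray 130 by 100 by 35 mm on the bench to the right.

How it is judged:
By the outcome, as a careful person would: the job done as asked, in the order asked, and still so for the second after the job is handed in, with the robot touching nothing.
It also fails if it takes over 72 s, if anything falls off the work surface, if the arm or the gripper's body presses on something with over 40 N, if the wrist force passes 120 N, or if a joint passes its speed limit or range.

## Robot

A 7-joint arm with a two-finger parallel gripper is mounted at the origin on the work surface. World frame = base frame: x ahead of the robot, y to its left, z up, the work surface at z = 0. Lengths are in m, angles in rad, forces in N, time in s.
With the tool pointing down it reaches from about 0.4 to 0.85 m from the base axis. Payload 4.5 kg.
Tool frame: the origin (TCP) lies between the finger pads; the fingertips stand 19 mm ahead of it and the grasp point (between the pads) is the TCP (r.tips_ahead is the distance from the TCP to the fingertips, in m); z points along the fingers, y is the line along which they close (so a half turn about z gives the same grasp; the last joint's range is limited). The gripper opens to 88 mm and grips with 3 to 60 N. Pads are 18 mm wide; open, the fingers measure 123 mm over their backs; the gripper's body (75 mm by 187 mm) begins 45 mm behind the grasp point.
Start: joints at [1.341, 0.689, -0.195, 1.565, 0.157, 0.902, -0.215], TCP at [0.163, -0.603, 0.258] pointing down, gripper open.
Joint ranges: [-3.01, 3.01], [-0.46, 2.08], [-1.47, 1.51], [0.13, 2.56], [-1, 4.14], [0.04, 2.09], [-2.66, 2.66]. Speed limits (rad/s): [2.57, 2.57, 3.14, 3.14, 3.14, 3.14, 3.14].

## Interface

Orientations are given as a unit quaternion [x, y, z, w].
In Python, from plant import r, cams, models gives the robot as it stands. The module is installed in compiled form; this text tells all that it offers.
- The arm moves only by the tool jog_arm, never from a script. Its arguments are lists of equal length, an entry for each row: "turn": the turn, a rotation vector about the tool's x, y, z in rad, a list of three; "translation": the shift along the tool's x, y, z in m, a list of three; "grip": the closure, from 0 (fully open) to 1 (shut). In form: {"turn": [[ax, ay, az], ...], "translation": [[tx, ty, tz], ...], "grip": [grip, ...]}. A call has 1 to 20 rows; each row is the pose to reach, as a shift and turn from the pose commanded when the call began, along the tool's axes at that moment; what a row does not reach only later rows make up. A row lasts 1/8 s, in which the tool goes at most 62.5 mm and 10.7 degrees, less where a joint would pass 70% of its speed; a pose out of reach is approached as far as the arm can. A call with a gripper value outside its range is refused whole. The fingers move at their own pace and stop on an object; "force" is the grip in N (left out, the last holds). Time passes only in rows, so rows that repeat a pose let the fingers close. It gives the time, the measured TCP pose, the force, the opening and the grip force at its end, in the units of the state.
- r.get_state(): the state, without advancing time (a new reading comes with each control period).
- cams.snapshot(name): name is "scene" or "top"; returns the picture (480x640x3 uint8, red, green, blue); there is no depth.
- cams.camera_params(name): a dict with "fx", "fy", "cx", "cy" (pixels), "k1" (the pictures are not rectified: a ray, as slopes to the right and down, at radius r is drawn at 1 + k1 r^2 times it, then the intrinsics apply), "eye" and "orientation" of the camera in the world. Camera axes: x right, y up, looking along -z (the intrinsics and any distortion apply to the point x, -y, -z); pixel columns grow to the right and rows downward; lengths in m; the calibration is good to about 2 mm. A picture is of the moment at which its call begins. camera_params takes no time and is no camera call.
- r.finish_job(): hands the job in; it is judged then, once.
Trained networks look in the newest picture that a camera, given by its name, has taken for a name from the list of things; names that differ only in an ending like _2 or _b are one class to them, and where a whole thing is asked for, a point or a joint stands for the part that bears it (a point fixed in the world has none). Each returns a list of dicts, best first, with "p" (0 to 1); they miss things now and then, are a little off and sometimes report something else, mostly with a low value. They report only what shows in the picture. A call takes as long as a camera call.
- models.find_in(camera, name): "position" ([x, y, z] in m, in world coordinates, good to about 4 mm: the middle of the surface that is visible of it).
- models.masks_of(camera, name): "pixels" (480x640 bool, what is visible of it).
- models.place_of(camera, name): "position" ([x, y, z] in m, in world coordinates, good to about 4 mm: a listed point, or the origin of a listed thing).
The state is a dict: "clock": time; "q": joint angles; "qd": joint speeds; "joint_torque": joint torques, N m; "tool_pos": TCP position; "eef_rot": TCP orientation; "contact_force": force on the tool from outside, world axes, zero at the start; "moment": the same for the moment, N m; "opening": opening from 0.0 (shut) to 1.0 (fully open); "finger_force": force on a finger pad.
Only numpy, scipy, OpenCV 4.12 (cv2) and the standard library are available. Lean on these libraries where they do the work, as an engineer would, in place of code of your own. Each camera call takes 0.05 s, during which the arm holds its last target. There are 200 camera calls.

## Working session

There is one attempt and no reset: what is moved stays moved. The work goes in short steps, Python scripts to look and compute and a tool call to move; the robot and the scene stay as the last step left them, time stands still between calls to the robot, and variables do not carry over. Pictures are saved under pics/ and viewed, at most 10 in all, crops included, and the job is handed in when it is done.

Besides the shell and the picture viewer there is one more tool, called after "Emit:" in YAML: its name, and indented under it one key for each argument. jog_arm: Moves the arm, as the interface text tells. Its arguments: {"type":"object","properties":{"turn":{"type":"array"},"translation":{"type":"array"},"grip":{"type":"array"},"force":{"type":"number"}},"required":["turn","translation","grip"]}

```bash
mkdir -p pics; python3 - <<'E'
from plant import r,cams,models
import cv2,numpy as np
s=r.get_state();print({k:np.round(v,3).tolist() for k,v in s.items()})
for c in("scene","top"):
    im=cams.snapshot(c);cv2.imwrite(f"pics/{c}0.png",im[:,:,::-1]);print(cams.camera_params(c))
    for n in("welder","crank_axis","grip_mid","tab","needle_tip","rivet","cap","driver","spray"):
        print(c,n,[(np.round(d["position"],4).tolist(),round(d["p"],2)) for d in models.place_of(c,n)[:2]])
E
```

```text
{'clock': 0.0, 'q': [1.341, 0.69, -0.194, 1.566, 0.157, 0.902, -0.215], 'qd': [-0.001, -0.001, 0.001, -0.001, -0.002, -0.0, -0.001], 'joint_torque': [-0.0, -52.756, -1.267, -15.343, -0.053, 0.006, 0.0], 'tool_pos': [0.163, -0.603, 0.257], 'eef_rot': [0.991, 0.132, -0.0, -0.001], 'contact_force': [0.249, 0.436, 1.143], 'moment': [0.041, -0.007, -0.008], 'finger_force': 0.0, 'opening': 0.998}
{'fx': 444.6091949797918, 'fy': 444.6091949797918, 'cx': 315.5192264752335, 'cy': 235.76636296523682, 'k1': -0.005135915886818591, 'eye': array([ 1.29451261, -0.05608506,  0.85683255]), 'orientation': array([0.30009657, 0.29307917, 0.61876052, 0.66421538])}
scene welder []
scene crank_axis [([0.562, 0.0638, 0.2188], 0.76)]
scene grip_mid []
scene tab [([0.4922, -0.1476, 0.2282], 0.64)]
scene needle_tip [([0.5258, -0.1608, 0.2002], 0.64)]
scene rivet [([0.5539, -0.1013, 0.2032], 0.92)]
scene cap [([0.6059, -0.0375, 0.2021], 0.64)]
scene driver [([0.444, 0.0206, 0.1958], 0.81)]
scene spray [([0.672, -0.446, 0.0027], 0.76), ([0.5563, -0.1023, 0.2005], 0.42)]
{'fx': 468.5833300781291, 'fy': 468.5833300781291, 'cx': 322.0522642537245, 'cy': 232.76713778809082, 'k1': 0.04196257620865872, 'eye': array([ 0.36296183, -0.02519054,  1.421021  ]), 'orientation': array([-0.03677078,  0.03664205,  0.70960985, -0.70267997])}
top welder []
top crank_axis [([0.5617, 0.0604, 0.2263], 0.84)]
top grip_mid [([0.5199, 0.0231, 0.2703], 0.47)]
top tab [([0.4932, -0.1444, 0.2283], 0.65)]
top needle_tip []
top rivet [([0.559, -0.1001, 0.2031], 0.62)]
top cap [([0.6084, -0.0348, 0.1974], 0.87), ([0.5296, -0.1594, 0.2014], 0.43)]
top driver [([0.4435, 0.0236, 0.2025], 0.8)]
top spray [([0.6715, -0.4457, 0.0029], 0.89)]
```

View pics/top0.png

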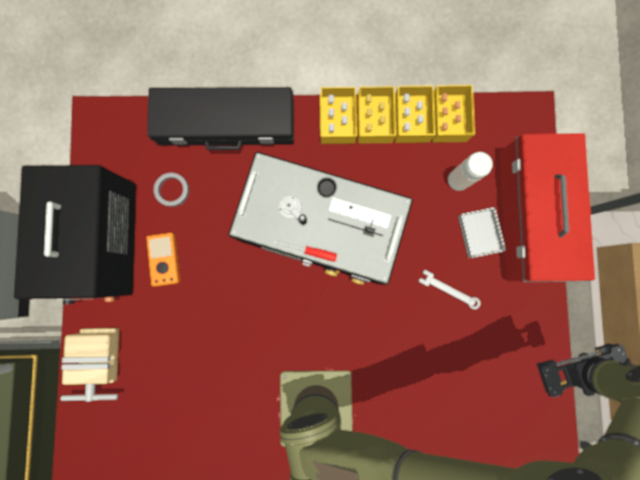

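View pics/scene0.png

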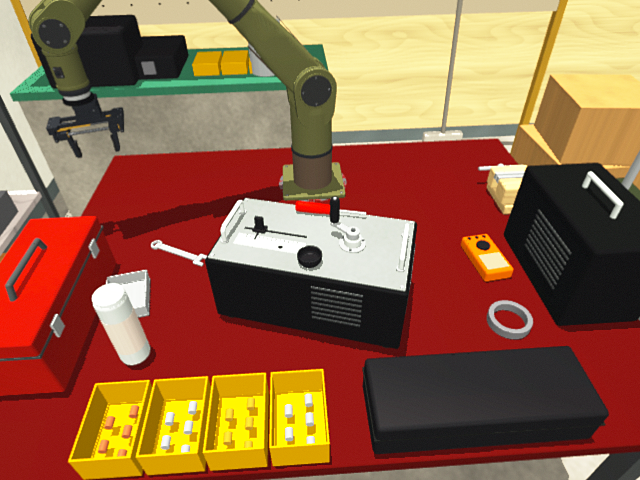

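Top view: deck corners are about (257,155), (411,197), (386,282), (232,236). The crank axis is at (290,206), grip (303,219), rivet (352,206), tab (370,231) and cap (327,187). Next I'll refine the welder pose by fitting the deck rectangle.

```bash
cat > h.py <<'E'
import numpy as np,cv2
from scipy.spatial.transform import Rotation as R
from plant import r,cams,models
def rays(c,uv,z):
    p=cams.camera_params(c);uv=np.atleast_2d(np.float64(uv))
    d=np.stack([(uv[:,0]-p['cx'])/p['fx'],(uv[:,1]-p['cy'])/p['fy']],1);s=d.copy()
    for _ in range(10): s=d/(1+p['k1']*(s**2).sum(1,keepdims=True))
    v=R.from_quat(p['orientation']).apply(np.c_[s[:,0],-s[:,1],-np.ones(len(s))])
    e=np.array(p['eye']);return e+v*((z-e[2])/v[:,2])[:,None]
def proj(c,P):
    p=cams.camera_params(c);q=R.from_quat(p['orientation']).inv().apply(np.atleast_2d(P)-p['eye'])
    s=np.c_[q[:,0],-q[:,1]]/-q[:,2:3];s=s*(1+p['k1']*(s**2).sum(1,keepdims=True))
    return s*p['fx']+[p['cx'],p['cy']]
E
python3 - <<'E'
from h import *
for c,roi in(("top",(215,140,430,300)),("scene",(195,185,430,300))):
    im=cv2.imread(f"pics/{c}0.png");x0,y0,x1,y1=roi
    hsv=cv2.cvtColor(im,cv2.COLOR_BGR2HSV);m=((hsv[...,1]<40)&(hsv[...,2]>120)).astype(np.uint8)
    k=np.zeros_like(m);k[y0:y1,x0:x1]=m[y0:y1,x0:x1]
    k=cv2.morphologyEx(k,cv2.MORPH_OPEN,np.ones((7,7)))
    ct=max(cv2.findContours(k,0,2)[0],key=cv2.contourArea)
    h=cv2.convexHull(ct)[:,0]
    P=rays(c,h,.2)[:,:2]
    b=cv2.minAreaRect((P*1000).astype(np.float32));print(c,b)
    z=cv2.resize(im[y0:y1,x0:x1],None,fx=3.4,fy=3.4,interpolation=cv2.INTER_CUBIC);cv2.imwrite(f"pics/{c}z.png",z)
C=np.array([.562,.062]);T=np.array([.4927,-.146]);d=(C-T);print(np.arctan2(-d[0],d[1]),np.linalg.norm(d))
E
```

```text
top ((533.36767578125, -21.890594482421875), (431.460205078125, 231.6772918701172), 72.38597106933594)
scene ((526.598876953125, -27.66082763671875), (441.252685546875, 236.97042846679688), 72.23490142822266)
-0.3216063166939068 0.21924071246007207
```

View pics/topz.png

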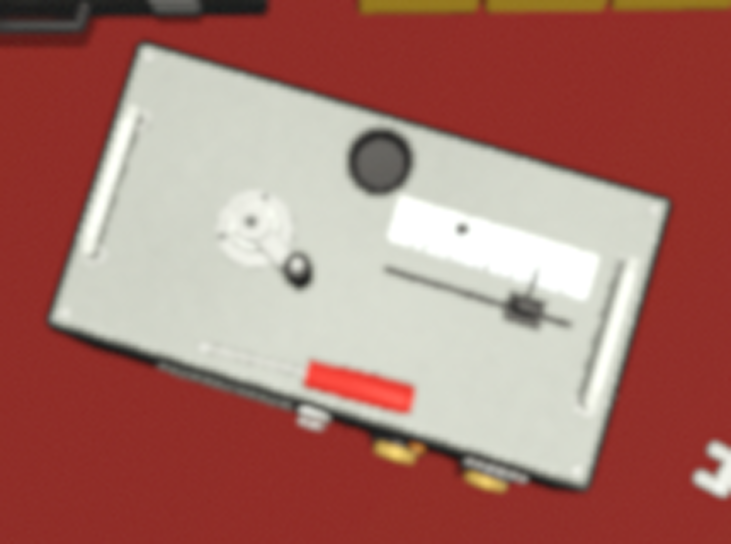

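View pics/scenez.png

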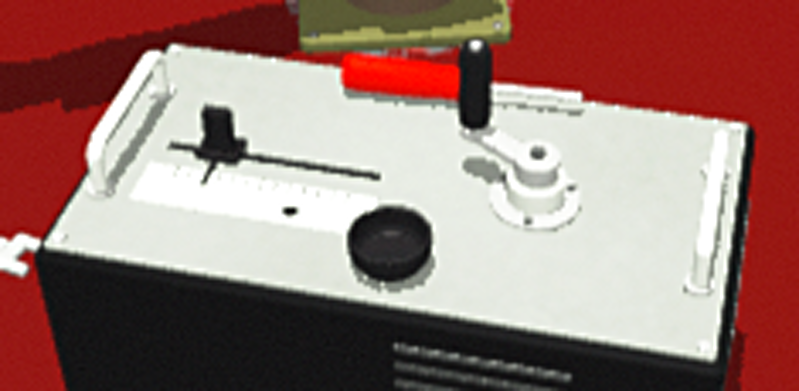

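Top crop: hub (252,221), grip top (298,268), rivet (462,229), tab (524,308), needle tip (537,272). Scene crop: hub top (539,153), grip top (475,45), rivet (291,211), needle tip (206,183), tab top (217,110).

```bash
python3 - <<'E'
from h import *
off={"top":(215,140),"scene":(195,185)}
S=3.4
pts={"top":dict(rivet=(462,229,.201),needle=(537,272,.204),gtop=(298,266,.297),tab=(526,303,.238),hub=(252,221,.24)),
"scene":dict(rivet=(291,211,.201),needle=(206,183,.204),gtop=(475,45,.297),tab=(217,110,.238),hub=(539,153,.24))}
a=-0.3105
M=np.array([[np.cos(a),np.sin(a)],[-np.sin(a),np.cos(a)]]) # world->welder
for c in pts:
    W={}
    for k,(u,v,z) in pts[c].items():
        W[k]=rays(c,((u+.5)/S-.5+off[c][0],(v+.5)/S-.5+off[c][1]),z)[0,:2]
    print(c,{k:(np.round(w*1000,1).tolist(),np.round(M@(w-W['rivet'])*1000,1).tolist()) for k,w in W.items()})
# predicted pixels of candidate welder pose for sanity
for a in(-.3105,-.32):
    ex=np.array([np.cos(a),np.sin(a)]);ey=np.array([-np.sin(a),np.cos(a)])
    O=np.array([.5635,.0615])-.085*ey;print(a,O)
    cor=[np.r_[O+sx*.12*ex+sy*.22*ey,.2] for sx in(1,-1) for sy in(1,-1)]
    for c in off: print(c,np.round((proj(c,cor)-off[c])*S).tolist())
E
```

```text
top {'rivet': ([557.6, -101.2], [0.0, 0.0]), 'needle': ([523.0, -158.2], [-15.5, -64.8]), 'gtop': ([516.8, 21.9], [-76.4, 104.8]), 'tab': ([495.3, -145.8], [-45.7, -61.5]), 'hub': ([559.0, 58.6], [-47.5, 152.6])}
scene {'rivet': ([555.5, -100.0], [0.0, 0.0]), 'needle': ([526.3, -156.2], [-10.7, -62.4]), 'gtop': ([515.0, 23.3], [-76.3, 105.1]), 'tab': ([491.8, -146.6], [-46.4, -63.9]), 'hub': ([556.9, 60.9], [-47.9, 153.6])}
-0.3105 [ 0.53752954 -0.01943538]
top [[133.0, 27.0], [672.0, 191.0], [36.0, 318.0], [585.0, 489.0]]
scene [[730.0, 375.0], [29.0, 256.0], [761.0, 123.0], [166.0, 41.0]]
-0.32 [ 0.53676184 -0.01918501]
top [[135.0, 26.0], [673.0, 195.0], [35.0, 316.0], [582.0, 492.0]]
scene [[728.0, 377.0], [29.0, 252.0], [763.0, 124.0], [169.0, 39.0]]
```

Emit:
jog_arm:
  turn:
    - [0, 0, 0]
    - [0, 0, 0]
    - [0, 0, 0.1]
    - [0, 0, 0.2]
    - [0, 0, 0.3]
    - [0, 0, 0.4]
    - [0, 0, 0.5]
    - [0, 0, 0.575]
    - [0, 0, 0.575]
    - [0, 0, 0.575]
    - [0, 0, 0.575]
    - [0, 0, 0.575]
    - [0, 0, 0.575]
    - [0, 0, 0.575]
    - [0, 0, 0.575]
    - [0, 0, 0.575]
    - [0, 0, 0.575]
    - [0, 0, 0.575]
  translation:
    - [0, 0, -0.06]
    - [0.03, -0.03, -0.11]
    - [0.06, -0.06, -0.14]
    - [0.1, -0.1, -0.162]
    - [0.14, -0.142, -0.162]
    - [0.18, -0.183, -0.162]
    - [0.22, -0.223, -0.162]
    - [0.26, -0.264, -0.162]
    - [0.3, -0.305, -0.162]
    - [0.34, -0.345, -0.162]
    - [0.38, -0.386, -0.162]
    - [0.42, -0.426, -0.162]
    - [0.46, -0.467, -0.162]
    - [0.49, -0.497, -0.162]
    - [0.505, -0.512, -0.162]
    - [0.505, -0.512, -0.162]
    - [0.505, -0.512, -0.162]
    - [0.505, -0.512, -0.162]
  grip: [0, 0, 0, 0, 0, 0, 0, 0, 0, 0, 0, 0, 0, 0, 0, 0, 0, 0]
  force: 20

```text
clock: 3.25
tool_pos: [0.5165, 0.0206, 0.4199]
eef_rot: [0.988, -0.156, 0.0, 0.001]
contact_force: [0.2, 0.6, 0.3]
opening: 1.001
finger_force: 0.0
```

Emit:
jog_arm:
  turn:
    - [0, 0, 0]
    - [0, 0, 0]
    - [0, 0, 0]
    - [0, 0, 0]
    - [0, 0, 0]
    - [0, 0, 0]
    - [0, 0, 0]
    - [0, 0, 0]
    - [0, 0, 0]
  translation:
    - [-0.001, -0.003, 0.05]
    - [-0.001, -0.003, 0.1]
    - [-0.001, -0.003, 0.142]
    - [-0.001, -0.003, 0.142]
    - [-0.001, -0.003, 0.142]
    - [-0.001, -0.003, 0.142]
    - [-0.001, -0.003, 0.142]
    - [-0.001, -0.003, 0.142]
    - [-0.001, -0.003, 0.142]
  grip: [0, 0, 0, 0, 1, 1, 1, 1, 1]
  force: 20

```text
clock: 4.38
tool_pos: [0.5171, 0.0258, 0.2779]
eef_rot: [0.988, -0.155, 0.0, -0.0]
contact_force: [-0.5, 0.8, 0.8]
opening: 0.458
finger_force: 0.0
```

Emit:
jog_arm:
  turn:
    - [0, 0, 0]
    - [0, 0, 0]
    - [0, 0, 0]
    - [0, 0, 0]
  translation:
    - [0, 0, 0]
    - [0, 0, 0]
    - [0, 0, 0]
    - [0, 0, 0]
  grip: [1, 1, 1, 1]
  force: 20

```text
clock: 4.88
tool_pos: [0.5166, 0.025, 0.2777]
eef_rot: [0.988, -0.155, -0.0, 0.001]
contact_force: [-1.7, -3.6, 2.4]
opening: 0.242
finger_force: 20.0
```

```bash
python3 - <<'E'
from h import *
im=cams.snapshot("scene");cv2.imwrite("pics/g1.png",cv2.resize(im[130:300,230:430],None,fx=3,fy=3,interpolation=2)[:,:,::-1])
s=r.get_state();print(s['tool_pos'],s['contact_force'],s['opening'],s['finger_force'])
E
```

```text
[0.51661942 0.02499315 0.27767308] [-1.45598622 -2.70428147  2.96125573] 0.23932480727786273 20.00034166336995
```

View pics/g1.png

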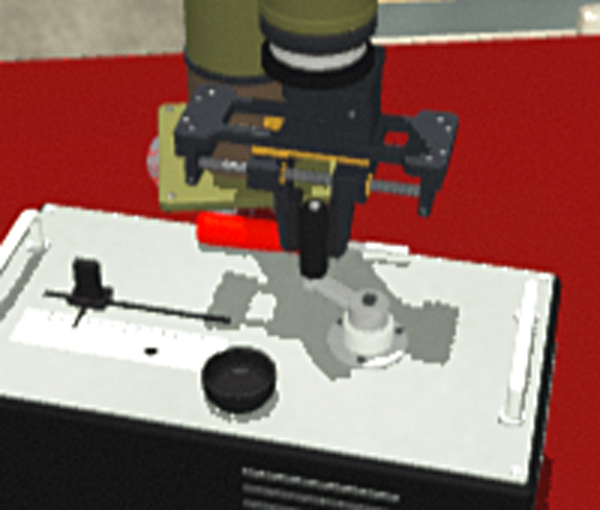

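The grip is held at an opening of about 21 mm. I'll tabulate arc offsets in tool axes.

```bash
cat >> h.py <<'E'
A=-0.3127
def arc(t0,degs,Rr=.055):
    u=lambda t:np.array([np.cos(np.radians(t)),np.sin(np.radians(t))])
    X=np.array([np.cos(A),np.sin(A)]);Y=np.array([np.sin(A),-np.cos(A)])
    o=[]
    for g in degs:
        d=Rr*(u(t0+g)-u(t0));o.append([round(float(d@X),4),round(float(d@Y),4),0])
    return o
def rt(t,F): # radial, tangential(ccw) force
    t=np.radians(t);return F[0]*np.cos(t)+F[1]*np.sin(t),-F[0]*np.sin(t)+F[1]*np.cos(t)
E
python3 - <<'E'
from h import *
print(arc(220,[-10,-20,-30,-40,-50,-60,-60]))
print(arc(160,[-10,-20,-30,-40,-50,-60,-70,-70]))
print(rt(220,(-1.5,-2.7)))
E
```

```text
[[-0.0076, -0.0058, 0], [-0.0142, -0.0128, 0], [-0.0194, -0.0209, 0], [-0.0231, -0.0297, 0], [-0.0253, -0.039, 0], [-0.0258, -0.0486, 0], [-0.0258, -0.0486, 0]]
[[0.0012, -0.0095, 0], [0.004, -0.0187, 0], [0.0084, -0.0272, 0], [0.0141, -0.0349, 0], [0.0212, -0.0414, 0], [0.0292, -0.0466, 0], [0.038, -0.0503, 0], [0.038, -0.0503, 0]]
(np.float64(2.884593210832123), np.float64(1.104138581891432))
```

Emit:
jog_arm:
  turn:
    - [0, 0, 0]
    - [0, 0, 0]
    - [0, 0, 0]
    - [0, 0, 0]
    - [0, 0, 0]
    - [0, 0, 0]
    - [0, 0, 0]
  translation:
    - [-0.0076, -0.0058, 0]
    - [-0.0142, -0.0128, 0]
    - [-0.0194, -0.0209, 0]
    - [-0.0231, -0.0297, 0]
    - [-0.0253, -0.039, 0]
    - [-0.0258, -0.0486, 0]
    - [-0.0258, -0.0486, 0]
  grip: [1, 1, 1, 1, 1, 1, 1]

```text
clock: 5.8
tool_pos: [0.5075, 0.0826, 0.2777]
eef_rot: [0.988, -0.154, 0.0, -0.002]
contact_force: [-2.3, 2.0, 1.9]
opening: 0.243
finger_force: 20.0
```

Emit:
jog_arm:
  turn:
    - [0, 0, 0]
    - [0, 0, 0]
    - [0, 0, 0]
    - [0, 0, 0]
    - [0, 0, 0]
    - [0, 0, 0]
    - [0, 0, 0]
    - [0, 0, 0]
  translation:
    - [0.0012, -0.0095, 0]
    - [0.004, -0.0187, 0]
    - [0.0084, -0.0272, 0]
    - [0.0141, -0.0349, 0]
    - [0.0212, -0.0414, 0]
    - [0.0292, -0.0466, 0]
    - [0.038, -0.0503, 0]
    - [0.038, -0.0503, 0]
  grip: [1, 1, 1, 1, 1, 1, 1, 1]

```text
clock: 6.8
tool_pos: [0.5612, 0.116, 0.2778]
eef_rot: [0.988, -0.155, 0.002, -0.001]
contact_force: [1.9, -0.1, -1.0]
opening: 0.244
finger_force: 20.0
```

```bash
python3 - <<'E'
from h import *
s=r.get_state();p=s['tool_pos'];print(p,s['contact_force'],s['moment'])
d=p[:2]-[.558,.060];t=np.degrees(np.arctan2(d[1],d[0]));print(t,np.hypot(*d),rt(t,s['contact_force']))
for k in range(0,30): print(90-8*k,arc(90-8*k,[-4,-8])[0][:2],arc(90-8*k,[-8])[0][:2])
E
```

```text
[0.56118819 0.11600443 0.27781465] [ 1.86325256 -0.06145264 -0.99413236] [-0.01302382 -0.39426812  0.03641497]
86.74181393862547 0.056095101744187005 (np.float64(0.044545457263935516), np.float64(-1.8637334137961712))
90 [0.0037, -0.0011] [0.0074, -0.0018]
82 [0.0038, -0.0005] [0.0076, -0.0008]
74 [0.0038, 0.0] [0.0077, 0.0003]
66 [0.0038, 0.0005] [0.0076, 0.0013]
58 [0.0037, 0.0011] [0.0073, 0.0024]
50 [0.0035, 0.0016] [0.0069, 0.0034]
42 [0.0033, 0.002] [0.0064, 0.0043]
34 [0.0029, 0.0025] [0.0057, 0.0051]
26 [0.0026, 0.0029] [0.0049, 0.0059]
18 [0.0021, 0.0032] [0.0041, 0.0065]
10 [0.0017, 0.0035] [0.0031, 0.007]
2 [0.0012, 0.0037] [0.0021, 0.0074]
-6 [0.0007, 0.0038] [0.0011, 0.0076]
-14 [0.0001, 0.0038] [-0.0, 0.0077]
-22 [-0.0004, 0.0038] [-0.0011, 0.0076]
-30 [-0.0009, 0.0037] [-0.0021, 0.0074]
-38 [-0.0014, 0.0036] [-0.0031, 0.007]
-46 [-0.0019, 0.0033] [-0.0041, 0.0065]
-54 [-0.0024, 0.003] [-0.0049, 0.0059]
-62 [-0.0028, 0.0027] [-0.0057, 0.0051]
-70 [-0.0031, 0.0023] [-0.0064, 0.0043]
-78 [-0.0034, 0.0018] [-0.0069, 0.0034]
-86 [-0.0036, 0.0013] [-0.0073, 0.0024]
-94 [-0.0038, 0.0008] [-0.0076, 0.0013]
-102 [-0.0038, 0.0003] [-0.0077, 0.0003]
-110 [-0.0038, -0.0003] [-0.0076, -0.0008]
-118 [-0.0038, -0.0008] [-0.0074, -0.0019]
-126 [-0.0036, -0.0013] [-0.0071, -0.0029]
-134 [-0.0034, -0.0018] [-0.0066, -0.0038]
-142 [-0.0031, -0.0023] [-0.006, -0.0047]
```

```bash
python3 - <<'E'
from h import *
print(arc(90,[-4,-8,-12,-16,-20]))
for k in range(0,24): print(70-9*k,[x[:2] for x in arc(70-9*k,[-4.5,-9])])
E
```

```text
[[0.0037, -0.0011, 0], [0.0074, -0.0018, 0], [0.0113, -0.0024, 0], [0.0151, -0.0026, 0], [0.0189, -0.0026, 0]]
70 [[0.0043, 0.0003], [0.0086, 0.001]]
61 [[0.0042, 0.001], [0.0083, 0.0023]]
52 [[0.004, 0.0016], [0.0078, 0.0036]]
43 [[0.0037, 0.0022], [0.0072, 0.0048]]
34 [[0.0033, 0.0028], [0.0064, 0.0058]]
25 [[0.0028, 0.0033], [0.0054, 0.0068]]
16 [[0.0023, 0.0037], [0.0042, 0.0075]]
7 [[0.0017, 0.004], [0.003, 0.0081]]
-2 [[0.001, 0.0042], [0.0017, 0.0085]]
-11 [[0.0004, 0.0043], [0.0004, 0.0086]]
-20 [[-0.0003, 0.0043], [-0.001, 0.0086]]
-29 [[-0.001, 0.0042], [-0.0023, 0.0083]]
-38 [[-0.0016, 0.004], [-0.0036, 0.0078]]
-47 [[-0.0022, 0.0037], [-0.0048, 0.0072]]
-56 [[-0.0028, 0.0033], [-0.0058, 0.0064]]
-65 [[-0.0033, 0.0028], [-0.0068, 0.0054]]
-74 [[-0.0037, 0.0023], [-0.0075, 0.0042]]
-83 [[-0.004, 0.0017], [-0.0081, 0.003]]
-92 [[-0.0042, 0.001], [-0.0085, 0.0017]]
-101 [[-0.0043, 0.0004], [-0.0086, 0.0004]]
-110 [[-0.0043, -0.0003], [-0.0086, -0.001]]
-119 [[-0.0042, -0.001], [-0.0083, -0.0023]]
-128 [[-0.004, -0.0016], [-0.0078, -0.0036]]
-137 [[-0.0037, -0.0022], [-0.0072, -0.0048]]
```

Emit:
jog_arm:
  turn:
    - [0, 0, 0]
    - [0, 0, 0]
    - [0, 0, 0]
    - [0, 0, 0]
    - [0, 0, 0]
  translation:
    - [0.0037, -0.0011, 0]
    - [0.0074, -0.0018, 0]
    - [0.0112, -0.0023, 0]
    - [0.015, -0.0026, 0]
    - [0.0189, -0.0025, 0]
  grip: [1, 1, 1, 1, 1]

```text
clock: 7.42
tool_pos: [0.5777, 0.1126, 0.2776]
eef_rot: [0.988, -0.155, -0.0, 0.0]
contact_force: [-3.5, 1.2, 0.5]
opening: 0.244
finger_force: 20.0
```

Emit:
jog_arm:
  turn:
    - [0, 0, 0]
    - [0, 0, 0]
  translation:
    - [0.0043, 0.0003, 0]
    - [0.0086, 0.001, 0]
  grip: [1, 1]

```text
clock: 7.68
tool_pos: [0.5856, 0.1089, 0.2776]
eef_rot: [0.988, -0.155, -0.0, 0.0]
contact_force: [-3.7, -0.3, 0.8]
opening: 0.242
finger_force: 20.0
```

Emit:
jog_arm:
  turn:
    - [0, 0, 0]
    - [0, 0, 0]
  translation:
    - [0.0042, 0.001, 0]
    - [0.0083, 0.0023, 0]
  grip: [1, 1]

```text
clock: 7.92
tool_pos: [0.5927, 0.1041, 0.2776]
eef_rot: [0.988, -0.155, -0.0, 0.0]
contact_force: [-4.7, -0.5, 1.1]
opening: 0.239
finger_force: 20.0
```

Emit:
jog_arm:
  turn:
    - [0, 0, 0]
    - [0, 0, 0]
  translation:
    - [0.004, 0.0016, 0]
    - [0.0078, 0.0036, 0]
  grip: [1, 1]

```text
clock: 8.18
tool_pos: [0.5988, 0.0984, 0.2775]
eef_rot: [0.988, -0.155, -0.0, 0.0]
contact_force: [-4.4, -0.1, 1.0]
opening: 0.237
finger_force: 20.0
```

Emit:
jog_arm:
  turn:
    - [0, 0, 0]
    - [0, 0, 0]
  translation:
    - [0.0037, 0.0022, 0]
    - [0.0072, 0.0048, 0]
  grip: [1, 1]

```text
clock: 8.43
tool_pos: [0.604, 0.0918, 0.2775]
eef_rot: [0.988, -0.155, -0.001, 0.0]
contact_force: [-4.9, 0.2, 1.1]
opening: 0.24
finger_force: 20.0
```

Emit:
jog_arm:
  turn:
    - [0, 0, 0]
    - [0, 0, 0]
  translation:
    - [0.0033, 0.0028, 0]
    - [0.0064, 0.0058, 0]
  grip: [1, 1]

```text
clock: 8.68
tool_pos: [0.6082, 0.0847, 0.2775]
eef_rot: [0.988, -0.155, -0.001, -0.0]
contact_force: [-6.0, 0.0, 0.4]
opening: 0.24
finger_force: 20.0
```

Emit:
jog_arm:
  turn:
    - [0, 0, 0]
    - [0, 0, 0]
  translation:
    - [0.0023, 0.0033, 0]
    - [0.0046, 0.0067, 0]
  grip: [1, 1]

```text
clock: 8.93
tool_pos: [0.6108, 0.0775, 0.2776]
eef_rot: [0.988, -0.155, -0.0, -0.001]
contact_force: [-5.2, 1.3, 0.0]
opening: 0.242
finger_force: 20.0
```

Emit:
jog_arm:
  turn:
    - [0, 0, 0]
    - [0, 0, 0]
  translation:
    - [0.0018, 0.0037, 0]
    - [0.0035, 0.0075, 0]
  grip: [1, 1]

```text
clock: 9.18
tool_pos: [0.6125, 0.0693, 0.2777]
eef_rot: [0.988, -0.155, 0.0, -0.001]
contact_force: [-3.1, 2.2, -0.7]
opening: 0.236
finger_force: 20.0
```

Emit:
jog_arm:
  turn:
    - [0, 0, 0]
    - [0, 0, 0]
  translation:
    - [0.0015, 0.004, 0]
    - [0.0027, 0.0081, 0]
  grip: [1, 1]

```text
clock: 9.43
tool_pos: [0.6129, 0.06, 0.2779]
eef_rot: [0.988, -0.155, 0.001, -0.001]
contact_force: [-1.4, 4.0, -1.7]
opening: 0.242
finger_force: 20.0
```

Emit:
jog_arm:
  turn:
    - [0, 0, 0]
    - [0, 0, 0]
  translation:
    - [0.0005, 0.0021, 0]
    - [0.001, 0.0042, 0]
  grip: [1, 1]

```text
clock: 9.68
tool_pos: [0.6126, 0.0556, 0.2779]
eef_rot: [0.988, -0.155, 0.001, -0.0]
contact_force: [0.8, 2.8, -2.0]
opening: 0.243
finger_force: 20.0
```

Emit:
jog_arm:
  turn:
    - [0, 0, 0]
    - [0, 0, 0]
  translation:
    - [0.0007, 0.0043, 0]
    - [0.0011, 0.0086, 0]
  grip: [1, 1]

```text
clock: 9.93
tool_pos: [0.6109, 0.0466, 0.2779]
eef_rot: [0.988, -0.155, 0.001, -0.0]
contact_force: [2.3, 2.3, -2.0]
opening: 0.237
finger_force: 20.0
```

Emit:
jog_arm:
  turn:
    - [0, 0, 0]
    - [0, 0, 0]
  translation:
    - [0.0, 0.0043, 0]
    - [-0.0003, 0.0086, 0]
  grip: [1, 1]

```text
clock: 10.18
tool_pos: [0.6078, 0.0383, 0.278]
eef_rot: [0.988, -0.155, 0.001, 0.0]
contact_force: [2.2, 1.9, -1.3]
opening: 0.244
finger_force: 20.0
```

Emit:
jog_arm:
  turn:
    - [0, 0, 0]
    - [0, 0, 0]
  translation:
    - [-0.0006, 0.0043, 0]
    - [-0.0016, 0.0085, 0]
  grip: [1, 1]

```text
clock: 10.42
tool_pos: [0.6036, 0.0307, 0.278]
eef_rot: [0.988, -0.155, 0.001, 0.0]
contact_force: [2.2, 1.8, -1.2]
opening: 0.241
finger_force: 20.0
```

Emit:
jog_arm:
  turn:
    - [0, 0, 0]
    - [0, 0, 0]
  translation:
    - [-0.0013, 0.0041, 0]
    - [-0.003, 0.0081, 0]
  grip: [1, 1]

```text
clock: 10.68
tool_pos: [0.5982, 0.0239, 0.278]
eef_rot: [0.988, -0.155, 0.001, 0.0]
contact_force: [4.5, 1.1, -1.1]
opening: 0.238
finger_force: 20.0
```

Emit:
jog_arm:
  turn:
    - [0, 0, 0]
    - [0, 0, 0]
  translation:
    - [-0.0009, 0.002, 0]
    - [-0.0019, 0.0039, 0]
  grip: [1, 1]

```text
clock: 10.92
tool_pos: [0.5952, 0.0209, 0.2779]
eef_rot: [0.988, -0.155, 0.001, 0.0]
contact_force: [3.5, 0.6, 0.2]
opening: 0.243
finger_force: 20.0
```

Emit:
jog_arm:
  turn:
    - [0, 0, 0]
    - [0, 0, 0]
  translation:
    - [-0.0022, 0.0037, 0]
    - [-0.0048, 0.0072, 0]
  grip: [1, 1]

```text
clock: 11.18
tool_pos: [0.5881, 0.0153, 0.2779]
eef_rot: [0.988, -0.155, 0.0, 0.0]
contact_force: [4.1, -0.8, 0.7]
opening: 0.239
finger_force: 20.0
```

Emit:
jog_arm:
  turn:
    - [0, 0, 0]
    - [0, 0, 0]
  translation:
    - [-0.0028, 0.0033, 0]
    - [-0.0058, 0.0064, 0]
  grip: [1, 1]

```text
clock: 11.42
tool_pos: [0.5804, 0.011, 0.2778]
eef_rot: [0.988, -0.155, 0.0, 0.0]
contact_force: [3.5, -1.8, 0.9]
opening: 0.239
finger_force: 20.0
```

Emit:
jog_arm:
  turn:
    - [0, 0, 0]
    - [0, 0, 0]
  translation:
    - [-0.0033, 0.0028, 0]
    - [-0.0068, 0.0054, 0]
  grip: [1, 1]

```text
clock: 11.68
tool_pos: [0.5735, 0.0087, 0.2781]
eef_rot: [0.988, -0.155, 0.002, -0.001]
contact_force: [10.0, 0.6, -1.4]
opening: 0.239
finger_force: 20.0
```

Emit:
jog_arm:
  turn:
    - [0, 0, 0]
    - [0, 0, 0]
  translation:
    - [0, 0, 0]
    - [0, 0, 0]
  grip: [1, 1]

```text
clock: 11.92
tool_pos: [0.5737, 0.0087, 0.278]
eef_rot: [0.988, -0.155, 0.002, -0.0]
contact_force: [7.1, -1.3, -1.3]
opening: 0.242
finger_force: 20.0
```

```bash
python3 - <<'E'
from h import *
from scipy.optimize import least_squares
P=np.array([[.5166,.025],[.5075,.0826],[.5612,.1160],[.5777,.1126],[.5856,.1089],[.5927,.1041],[.5988,.0984],[.604,.0918],[.6082,.0847],[.6108,.0775],[.6125,.0693],[.6129,.06],[.6126,.0556],[.6109,.0466],[.6078,.0383],[.6036,.0307],[.5982,.0239],[.5952,.0209],[.5881,.0153],[.5804,.011],[.5735,.0087]])
f=least_squares(lambda v:np.hypot(*(P-v[:2]).T)-v[2],[.558,.06,.055]);print(f.x,np.round(f.fun*1e3,1))
f2=least_squares(lambda v:np.hypot(*(P-v[:2]).T)-.055,[.558,.06]);C=f2.x;print(C,np.round(f2.fun*1e3,1))
s=r.get_state();print(s['tool_pos'],s['contact_force'])
Q=np.vstack([P[-3:],s['tool_pos'][:2]])-C
print(np.degrees(np.arctan2(Q[:,1],Q[:,0])))
t=np.degrees(np.arctan2(Q[-1,1],Q[-1,0]));print(rt(t,s['contact_force']))
E
```

```text
[0.55808529 0.06136489 0.05495111] [ 0.2 -0.1 -0.2 -0.1 -0.   0.   0.1  0.1  0.3  0.2  0.  -0.1 -0.1 -0.1
 -0.1 -0.1 -0.1 -0.   0.   0.1 -0.1]
[0.55803832 0.06136492] [ 0.1 -0.2 -0.3 -0.1 -0.1  0.   0.1  0.1  0.3  0.2  0.  -0.1 -0.1 -0.1
 -0.2 -0.1 -0.1 -0.1  0.   0.1 -0.1]
[0.5737431  0.00869166 0.27798192] [ 7.06563586 -1.31018851 -1.33844277]
[-56.87178324 -66.05910571 -73.63850203 -73.3978052 ]
(np.float64(3.2743982372131706), np.float64(6.3967273070059845))
```

Contact was felt at about 10 N including drag. The circle fit puts the centre at (0.558, 0.0614) with R = 55 mm, and first touch near −69°. I'll unwind 720° in three 240° arcs.

```bash
python3 - <<'E'
from h import *
for t0 in(-74,166,46): print(t0,[x for x in arc(t0,range(12,241,12))])
E
```

```text
-74 [[0.0088, -0.0074, 0], [0.0159, -0.0164, 0], [0.021, -0.0268, 0], [0.0238, -0.0379, 0], [0.0242, -0.0494, 0], [0.0222, -0.0607, 0], [0.0179, -0.0714, 0], [0.0115, -0.0809, 0], [0.0032, -0.0889, 0], [-0.0065, -0.095, 0], [-0.0173, -0.099, 0], [-0.0287, -0.1006, 0], [-0.0402, -0.0998, 0], [-0.0512, -0.0967, 0], [-0.0614, -0.0913, 0], [-0.0702, -0.0839, 0], [-0.0773, -0.0749, 0], [-0.0823, -0.0645, 0], [-0.0851, -0.0534, 0], [-0.0856, -0.0419, 0]]
166 [[0.002, 0.0113, 0], [0.0063, 0.022, 0], [0.0127, 0.0315, 0], [0.0209, 0.0395, 0], [0.0307, 0.0456, 0], [0.0415, 0.0496, 0], [0.0529, 0.0512, 0], [0.0643, 0.0504, 0], [0.0754, 0.0473, 0], [0.0856, 0.0419, 0], [0.0944, 0.0345, 0], [0.1015, 0.0255, 0], [0.1065, 0.0151, 0], [0.1093, 0.004, 0], [0.1097, -0.0075, 0], [0.1078, -0.0188, 0], [0.1035, -0.0295, 0], [0.0971, -0.039, 0], [0.0888, -0.047, 0], [0.0791, -0.0532, 0]]
46 [[-0.0108, -0.0039, 0], [-0.0222, -0.0056, 0], [-0.0337, -0.0048, 0], [-0.0447, -0.0016, 0], [-0.0549, 0.0038, 0], [-0.0637, 0.0111, 0], [-0.0708, 0.0202, 0], [-0.0758, 0.0305, 0], [-0.0786, 0.0417, 0], [-0.0791, 0.0532, 0], [-0.0771, 0.0645, 0], [-0.0728, 0.0751, 0], [-0.0664, 0.0847, 0], [-0.0581, 0.0927, 0], [-0.0484, 0.0988, 0], [-0.0376, 0.1027, 0], [-0.0262, 0.1044, 0], [-0.0147, 0.1036, 0], [-0.0037, 0.1004, 0], [0.0065, 0.095, 0]]
```

Emit:
jog_arm:
  turn:
    - [0, 0, 0]
    - [0, 0, 0]
    - [0, 0, 0]
    - [0, 0, 0]
    - [0, 0, 0]
    - [0, 0, 0]
    - [0, 0, 0]
    - [0, 0, 0]
    - [0, 0, 0]
    - [0, 0, 0]
    - [0, 0, 0]
    - [0, 0, 0]
    - [0, 0, 0]
    - [0, 0, 0]
    - [0, 0, 0]
    - [0, 0, 0]
    - [0, 0, 0]
    - [0, 0, 0]
    - [0, 0, 0]
    - [0, 0, 0]
  translation:
    - [0.0088, -0.0074, 0]
    - [0.0159, -0.0164, 0]
    - [0.021, -0.0268, 0]
    - [0.0238, -0.0379, 0]
    - [0.0242, -0.0494, 0]
    - [0.0222, -0.0607, 0]
    - [0.0179, -0.0714, 0]
    - [0.0115, -0.0809, 0]
    - [0.0032, -0.0889, 0]
    - [-0.0065, -0.095, 0]
    - [-0.0173, -0.099, 0]
    - [-0.0287, -0.1006, 0]
    - [-0.0402, -0.0998, 0]
    - [-0.0512, -0.0967, 0]
    - [-0.0614, -0.0913, 0]
    - [-0.0702, -0.0839, 0]
    - [-0.0773, -0.0749, 0]
    - [-0.0823, -0.0645, 0]
    - [-0.0851, -0.0534, 0]
    - [-0.0856, -0.0419, 0]
  grip: [1, 1, 1, 1, 1, 1, 1, 1, 1, 1, 1, 1, 1, 1, 1, 1, 1, 1, 1, 1]

```text
clock: 14.42
tool_pos: [0.5045, 0.0755, 0.2777]
eef_rot: [0.988, -0.155, 0.001, -0.001]
contact_force: [9.5, 2.6, -4.2]
opening: 0.242
finger_force: 20.0
```

Emit:
jog_arm:
  turn:
    - [0, 0, 0]
    - [0, 0, 0]
    - [0, 0, 0]
    - [0, 0, 0]
    - [0, 0, 0]
    - [0, 0, 0]
    - [0, 0, 0]
    - [0, 0, 0]
    - [0, 0, 0]
    - [0, 0, 0]
    - [0, 0, 0]
    - [0, 0, 0]
    - [0, 0, 0]
    - [0, 0, 0]
    - [0, 0, 0]
    - [0, 0, 0]
    - [0, 0, 0]
    - [0, 0, 0]
    - [0, 0, 0]
    - [0, 0, 0]
  translation:
    - [0.003, 0.0113, 0]
    - [0.0073, 0.022, 0]
    - [0.0137, 0.0315, 0]
    - [0.0219, 0.0395, 0]
    - [0.0317, 0.0456, 0]
    - [0.0425, 0.0496, 0]
    - [0.0539, 0.0512, 0]
    - [0.0653, 0.0504, 0]
    - [0.0764, 0.0473, 0]
    - [0.0866, 0.0419, 0]
    - [0.0954, 0.0345, 0]
    - [0.1025, 0.0255, 0]
    - [0.1075, 0.0151, 0]
    - [0.1103, 0.004, 0]
    - [0.1107, -0.0075, 0]
    - [0.1088, -0.0188, 0]
    - [0.1045, -0.0295, 0]
    - [0.0981, -0.039, 0]
    - [0.0898, -0.047, 0]
    - [0.0801, -0.0532, 0]
  grip: [1, 1, 1, 1, 1, 1, 1, 1, 1, 1, 1, 1, 1, 1, 1, 1, 1, 1, 1, 1]

```text
clock: 16.92
tool_pos: [0.5966, 0.1006, 0.2776]
eef_rot: [0.988, -0.155, 0.001, 0.0]
contact_force: [-0.9, -5.4, 0.4]
opening: 0.24
finger_force: 20.0
```

Emit:
jog_arm:
  turn:
    - [0, 0, 0]
    - [0, 0, 0]
    - [0, 0, 0]
    - [0, 0, 0]
    - [0, 0, 0]
    - [0, 0, 0]
    - [0, 0, 0]
    - [0, 0, 0]
    - [0, 0, 0]
    - [0, 0, 0]
    - [0, 0, 0]
    - [0, 0, 0]
    - [0, 0, 0]
    - [0, 0, 0]
    - [0, 0, 0]
    - [0, 0, 0]
    - [0, 0, 0]
    - [0, 0, 0]
    - [0, 0, 0]
    - [0, 0, 0]
  translation:
    - [-0.0108, -0.0039, 0]
    - [-0.0222, -0.0056, 0]
    - [-0.0337, -0.0048, 0]
    - [-0.0447, -0.0016, 0]
    - [-0.0549, 0.0038, 0]
    - [-0.0637, 0.0111, 0]
    - [-0.0708, 0.0202, 0]
    - [-0.0758, 0.0305, 0]
    - [-0.0786, 0.0417, 0]
    - [-0.0791, 0.0532, 0]
    - [-0.0771, 0.0645, 0]
    - [-0.0728, 0.0751, 0]
    - [-0.0664, 0.0847, 0]
    - [-0.0581, 0.0927, 0]
    - [-0.0484, 0.0988, 0]
    - [-0.0376, 0.1027, 0]
    - [-0.0262, 0.1044, 0]
    - [-0.0147, 0.1036, 0]
    - [-0.0037, 0.1004, 0]
    - [0.0065, 0.095, 0]
  grip: [1, 1, 1, 1, 1, 1, 1, 1, 1, 1, 1, 1, 1, 1, 1, 1, 1, 1, 1, 1]

```text
clock: 19.42
tool_pos: [0.5737, 0.008, 0.2775]
eef_rot: [0.988, -0.155, -0.001, 0.001]
contact_force: [-3.1, 3.1, 1.5]
opening: 0.239
finger_force: 20.0
```

```bash
python3 - <<'E'
from h import *
s=r.get_state();d=s['tool_pos'][:2]-[.55805,.06136];t=np.degrees(np.arctan2(d[1],d[0]));print(t,np.hypot(*d),rt(t,s['contact_force']))
g=-69.7-t;print(g,arc(t,[g/2,g]))
E
```

```text
-73.70576837199295 0.05562701660610672 (np.float64(-3.8264573733253173), np.float64(-2.100436876757355))
4.005768371992943 [[0.0016, -0.0011, 0], [0.0031, -0.0023, 0]]
```

Emit:
jog_arm:
  turn:
    - [0, 0, 0]
    - [0, 0, 0]
    - [0, 0, 0]
    - [0, 0, 0]
  translation:
    - [0.0016, -0.0011, 0]
    - [0.0031, -0.0023, 0]
    - [0.0031, -0.0023, 0]
    - [0.0031, -0.0023, 0]
  grip: [1, 1, 1, 1]

```text
clock: 19.92
tool_pos: [0.5769, 0.0092, 0.2777]
eef_rot: [0.988, -0.155, -0.0, 0.0]
contact_force: [-3.1, 0.4, -0.1]
opening: 0.24
finger_force: 20.0
```

```bash
python3 - <<'E'
from h import *
s=r.get_state();d=s['tool_pos'][:2]-[.55805,.06136];t=np.degrees(np.arctan2(d[1],d[0]));print(t,np.hypot(*d),rt(t,s['contact_force']))
E
```

```text
-70.13534989307597 0.05541156626780298 (np.float64(-1.3890157090650375), np.float64(-2.8081833207933413))
```

Emit:
jog_arm:
  turn:
    - [0, 0, 0]
    - [0, 0, 0]
    - [0, 0, 0]
    - [0, 0, 0]
    - [0, 0, 0]
    - [0, 0, 0]
    - [0, 0, 0]
    - [0, 0, 0]
    - [0, 0, 0]
    - [0, 0, 0]
    - [0, 0, 0]
    - [0, 0, 0]
    - [0, 0, 0]
  translation:
    - [0, 0, 0]
    - [0, 0, 0]
    - [0, 0, 0]
    - [0, 0, -0.04]
    - [0, 0, -0.07]
    - [-0.008, 0.04, -0.07]
    - [-0.016, 0.085, -0.07]
    - [-0.024, 0.13, -0.07]
    - [-0.0325, 0.174, -0.07]
    - [-0.0325, 0.174, -0.07]
    - [-0.0325, 0.174, -0.035]
    - [-0.0325, 0.174, -0.01]
    - [-0.0325, 0.174, -0.01]
  grip: [0.5, 0.5, 0.5, 0.5, 0.5, 0.5, 0.5, 0.5, 0.5, 0.5, 0.5, 0.5, 0.5]
  force: 10

```text
clock: 21.55
tool_pos: [0.4925, -0.1449, 0.2865]
eef_rot: [0.988, -0.154, -0.002, -0.0]
contact_force: [0.3, -0.1, 0.1]
opening: 0.5
finger_force: 0.0
```

```bash
python3 - <<'E'
from h import *
im=cams.snapshot("scene");cv2.imwrite("pics/g2.png",cv2.resize(im[150:300,200:420],None,fx=3.5,fy=3.5,interpolation=2)[:,:,::-1])
for n in("tab","needle_tip","rivet","grip_mid"):print(n,[(np.round(d["position"],4).tolist(),round(d["p"],2)) for d in models.place_of("scene",n)[:2]])
E
```

```text
tab [([0.4926, -0.1472, 0.2268], 0.77)]
needle_tip [([0.5281, -0.1589, 0.2035], 0.55)]
rivet [([0.4999, -0.4976, -0.0021], 0.32), ([0.5781, 0.0072, 0.2737], 0.15)]
grip_mid [([0.58, 0.0084, 0.275], 0.61), ([0.5599, 0.0625, 0.2196], 0.48)]
```

View pics/g2.png

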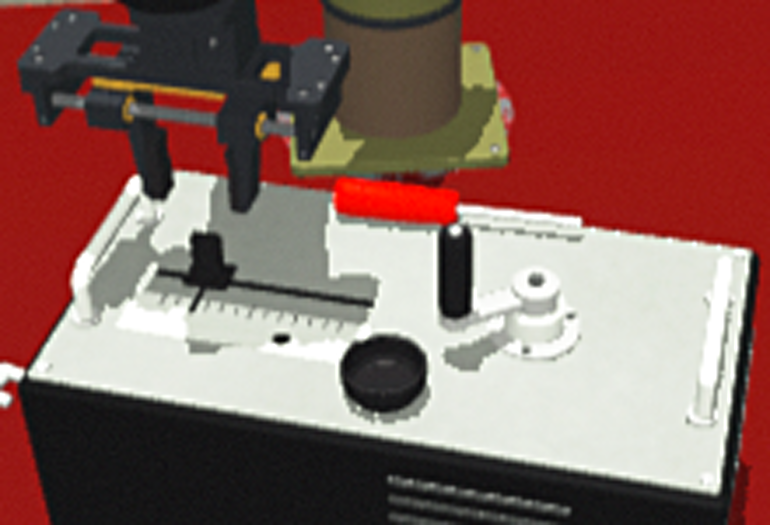

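The crank is free, with its grip at (455,270), and the fingers straddle the tab at (208,258). Descend and grip.

Emit:
jog_arm:
  turn:
    - [0, 0, 0]
    - [0, 0, 0]
    - [0, 0, 0]
    - [0, 0, 0]
    - [0, 0, 0]
    - [0, 0, 0]
    - [0, 0, 0]
    - [0, 0, 0]
  translation:
    - [0, 0.001, 0.03]
    - [0, 0.001, 0.055]
    - [0, 0.001, 0.055]
    - [0, 0.001, 0.055]
    - [0, 0.001, 0.055]
    - [0, 0.001, 0.055]
    - [0, 0.001, 0.055]
    - [0, 0.001, 0.055]
  grip: [0.5, 0.5, 0.5, 1, 1, 1, 1, 1]
  force: 10

```text
clock: 22.8
tool_pos: [0.4933, -0.147, 0.2337]
eef_rot: [0.988, -0.155, 0.001, 0.0]
contact_force: [0.0, 0.2, 6.6]
opening: 0.226
finger_force: 10.0
```

Emit:
jog_arm:
  turn:
    - [0, 0, 0]
    - [0, 0, 0]
    - [0, 0, 0]
    - [0, 0, 0]
    - [0, 0, 0]
    - [0, 0, 0]
    - [0, 0, 0]
    - [0, 0, 0]
    - [0, 0, 0]
    - [0, 0, 0]
  translation:
    - [0, 0, -0.004]
    - [0, -0.008, -0.004]
    - [0, -0.016, -0.004]
    - [0, -0.024, -0.004]
    - [0, -0.032, -0.004]
    - [0, -0.04, -0.004]
    - [0, -0.048, -0.004]
    - [0, -0.056, -0.004]
    - [0, -0.061, -0.004]
    - [0, -0.061, -0.004]
  grip: [1, 1, 1, 1, 1, 1, 1, 1, 1, 1]

```text
clock: 24.05
tool_pos: [0.5111, -0.0876, 0.2366]
eef_rot: [0.988, -0.154, -0.0, -0.001]
contact_force: [2.5, -0.3, -17.8]
opening: 0.229
finger_force: 10.0
```

```bash
python3 - <<'E'
from h import *
im=cams.snapshot("scene");cv2.imwrite("pics/g3.png",cv2.resize(im[210:260,225:325],None,fx=8,fy=8,interpolation=2)[:,:,::-1])
E
```

```text
(no output)
```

View pics/g3.png

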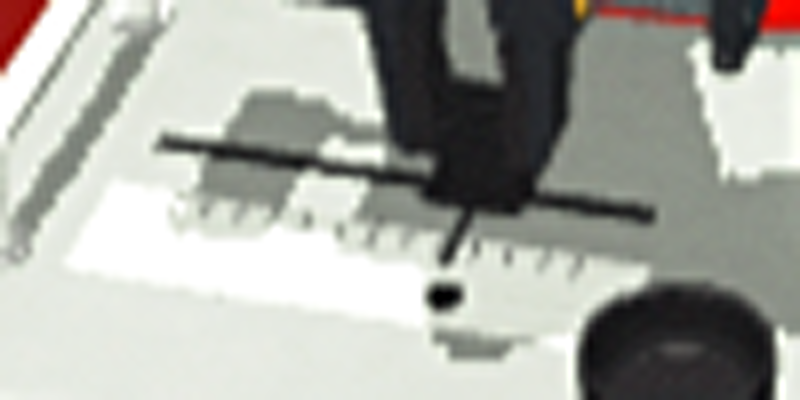

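Needle base is at (470,213), its tip at (445,262) and the rivet at (444,297), so it is close but slightly short.

```bash
python3 - <<'E'
from h import *
a=-.3115
M=np.array([[np.cos(a),np.sin(a)],[-np.sin(a),np.cos(a)]])
f=lambda u,v,z:rays("scene",((u+.5)/8-.5+225,(v+.5)/8-.5+210),z)[0,:2]
n=f(445,262,.204);b=f(470,213,.204);v=f(444,297,.2015)
print("tip-rivet",M@(n-v)*1e3,"base-rivet",M@(b-v)*1e3)
for k in("top","scene"):
    if k=="top": cams.snapshot(k)
    for nm in("needle_tip","rivet"):print(k,nm,[(np.round(M@d["position"][:2],4).tolist(),round(d["p"],2)) for d in models.place_of(k,nm)[:2]])
s=r.get_state();print(M@s['tool_pos'][:2],s['contact_force'])
E
```

```text
tip-rivet [-11.42214439  -3.1793363 ] base-rivet [-33.15656114  -2.6938473 ]
top needle_tip []
top rivet []
scene needle_tip [([0.5495, 0.0697], 0.65)]
scene rivet [([0.5589, 0.0748], 0.75)]
[0.51344507 0.07293355] [  1.10707642   2.32492259 -17.94485968]
```

Emit:
jog_arm:
  turn:
    - [0, 0, 0]
    - [0, 0, 0]
    - [0, 0, 0]
    - [0, 0, 0]
  translation:
    - [0, 0, 0.002]
    - [0, -0.0013, 0.002]
    - [0, -0.0026, 0.002]
    - [0, -0.0026, 0.002]
  grip: [1, 1, 1, 1]

```text
clock: 24.85
tool_pos: [0.5113, -0.0875, 0.2364]
eef_rot: [0.988, -0.155, -0.0, 0.001]
contact_force: [-5.7, -0.6, 3.1]
opening: 0.223
finger_force: 10.0
```

```bash
python3 - <<'E'
from h import *
ims=np.mean([cams.snapshot("scene").astype(float) for _ in range(4)],0).astype(np.uint8)
np.save("pics/s.npy",ims)
cv2.imwrite("pics/g4.png",cv2.resize(ims[228:253,265:305],None,fx=20,fy=20,interpolation=cv2.INTER_CUBIC)[:,:,::-1])
s=r.get_state();print(s['tool_pos'],s['contact_force'])
E
```

```text
[ 0.51131624 -0.08752442  0.23638901] [-5.01687833  1.09665298  5.20940362]
```

View pics/g4.png

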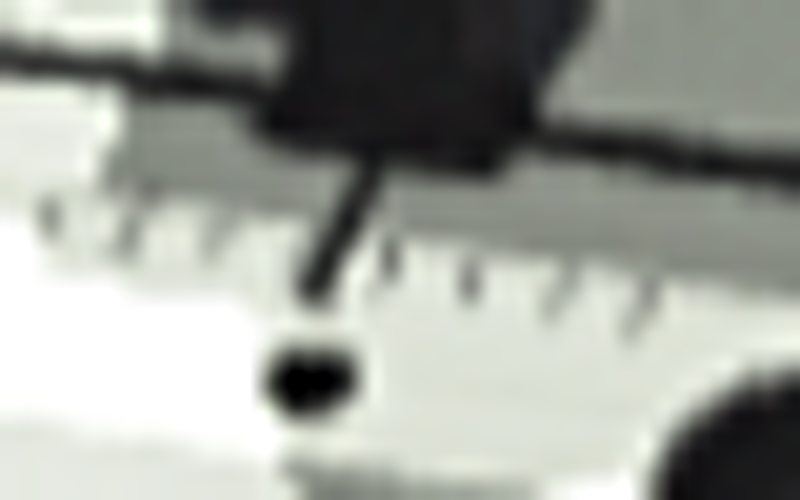

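The pointer did not move on that last nudge. I'll relieve the vertical load and push a little further.

Emit:
jog_arm:
  turn:
    - [0, 0, 0]
    - [0, 0, 0]
    - [0, 0, 0]
  translation:
    - [0, 0, -0.0005]
    - [0, -0.001, -0.0005]
    - [0, -0.001, -0.0005]
  grip: [1, 1, 1]

```text
clock: 25.42
tool_pos: [0.5117, -0.0864, 0.2364]
eef_rot: [0.988, -0.155, -0.0, 0.001]
contact_force: [-5.5, -0.3, 3.5]
opening: 0.227
finger_force: 10.0
```

```bash
python3 - <<'E'
from h import *
a=-.3115
M=np.array([[np.cos(a),np.sin(a)],[-np.sin(a),np.cos(a)]])
s=r.get_state();print(M@s['tool_pos'][:2],s['tool_pos'],s['contact_force'],M@s['contact_force'][:2])
f=lambda u,v,z:rays("scene",((u+.5)/20-.5+265,(v+.5)/20-.5+228),z)[0,:2]
n=f(316,290,.204);b=f(374,165,.204);v=f(311,380,.2015)
print("tip-rivet",M@(n-v)*1e3,"base-rivet",M@(b-v)*1e3)
E
```

```text
[0.5135426  0.07458495] [ 0.51168762 -0.08639848  0.23640512] [-5.4565092  -0.28519589  3.52762268] [-5.10650543 -1.94381882]
tip-rivet [-11.90013456  -3.0388905 ] base-rivet [-33.9699231   -3.18311444]
```

Emit:
jog_arm:
  turn:
    - [0, 0, 0]
    - [0, 0, 0]
    - [0, 0, 0]
  translation:
    - [0, -0.0008, 0]
    - [0, -0.0016, 0]
    - [0, -0.0016, 0]
  grip: [1, 1, 1]

```text
clock: 25.8
tool_pos: [0.5122, -0.0849, 0.2364]
eef_rot: [0.988, -0.155, -0.0, 0.001]
contact_force: [-5.7, -1.1, 3.9]
opening: 0.225
finger_force: 10.0
```

```bash
python3 - <<'E'
from h import *
a=-.3115
M=np.array([[np.cos(a),np.sin(a)],[-np.sin(a),np.cos(a)]])
ims=np.mean([cams.snapshot("scene").astype(float) for _ in range(4)],0).astype(np.uint8)
cv2.imwrite("pics/g5.png",cv2.resize(ims[228:253,265:305],None,fx=20,fy=20,interpolation=cv2.INTER_CUBIC)[:,:,::-1])
s=r.get_state();print(M@s['tool_pos'][:2],s['contact_force'])
E
```

```text
[0.51353119 0.07615187] [-6.23359107 -0.53515088  3.85737245]
```

View pics/g5.png

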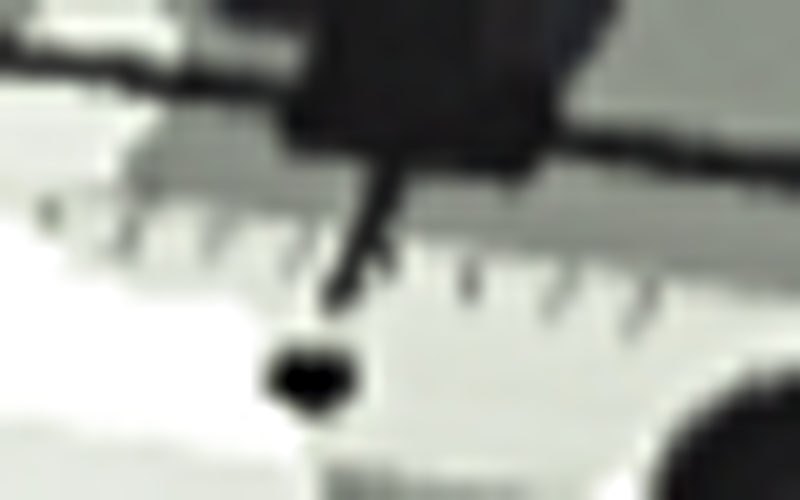

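Needle tip is at (338,297) and the rivet at (311,380), so the needle line passes through the rivet. Release and retract for the final check.

Emit:
jog_arm:
  turn:
    - [0, 0, 0]
    - [0, 0, 0]
    - [0, 0, 0]
    - [0, 0, 0]
    - [0, 0, 0]
    - [0, 0, 0]
    - [0, 0, 0]
    - [0, 0, 0]
    - [0, 0, 0]
    - [0, 0, 0]
    - [0, 0, 0]
  translation:
    - [0, 0, 0]
    - [0, 0, 0]
    - [0, 0, 0]
    - [0, 0, -0.02]
    - [0, 0, -0.05]
    - [0, 0, -0.1]
    - [0, 0.05, -0.14]
    - [0, 0.1, -0.18]
    - [0, 0.15, -0.18]
    - [0, 0.2, -0.18]
    - [0, 0.2, -0.18]
  grip: [0.5, 0.5, 0.5, 0.5, 0.5, 0.5, 0.5, 0.5, 0.5, 0.5, 0.5]

```text
clock: 27.38
tool_pos: [0.4496, -0.2792, 0.4151]
eef_rot: [0.987, -0.159, -0.0, 0.001]
contact_force: [-0.1, 0.9, 0.8]
opening: 0.499
finger_force: 0.0
```

```bash
python3 - <<'E'
from h import *
I={c:np.mean([cams.snapshot(c).astype(float) for _ in range(4)],0).astype(np.uint8) for c in("top","scene")}
a=cv2.resize(I["top"][190:235,320:385],(800,280),interpolation=cv2.INTER_CUBIC) if 0 else cv2.resize(I["top"][190:235,325:385],None,fx=13,fy=6.5*0+6,interpolation=cv2.INTER_CUBIC)
b=cv2.resize(I["scene"][222:254,260:300],None,fx=10,fy=10,interpolation=cv2.INTER_CUBIC)
c=cv2.resize(I["scene"][205:265,300:380],None,fx=5*0+4.7,fy=4.7,interpolation=cv2.INTER_CUBIC)
W=np.zeros((600,800,3),np.uint8);W[:a.shape[0],:a.shape[1]]=a;W[275:275+b.shape[0],:b.shape[1]]=b;W[275:275+c.shape[0],410:410+c.shape[1]]=c
cv2.imwrite("pics/g6.png",W[:,:,::-1])
for c in("top","scene"):
    for n in("needle_tip","rivet","tab","grip_mid","cap"):print(c,n,[(np.round(d["position"],4).tolist(),round(d["p"],2)) for d in models.place_of(c,n)[:1]])
E
```

```text
top needle_tip [([0.6726, -0.4456, 0.0005], 0.64)]
top rivet [([0.5603, -0.0982, 0.1996], 0.84)]
top tab [([0.5138, -0.0817, 0.225], 0.6)]
top grip_mid [([0.5777, 0.0064, 0.273], 0.49)]
top cap [([0.609, -0.0375, 0.1966], 0.77)]
scene needle_tip [([0.5464, -0.0993, 0.2009], 0.63)]
scene rivet [([0.558, -0.1003, 0.1993], 0.76)]
scene tab [([0.5122, -0.0887, 0.228], 0.73)]
scene grip_mid [([0.5766, 0.0087, 0.274], 0.52)]
scene cap [([0.6071, -0.0372, 0.2022], 0.6)]
```

View pics/g6.png

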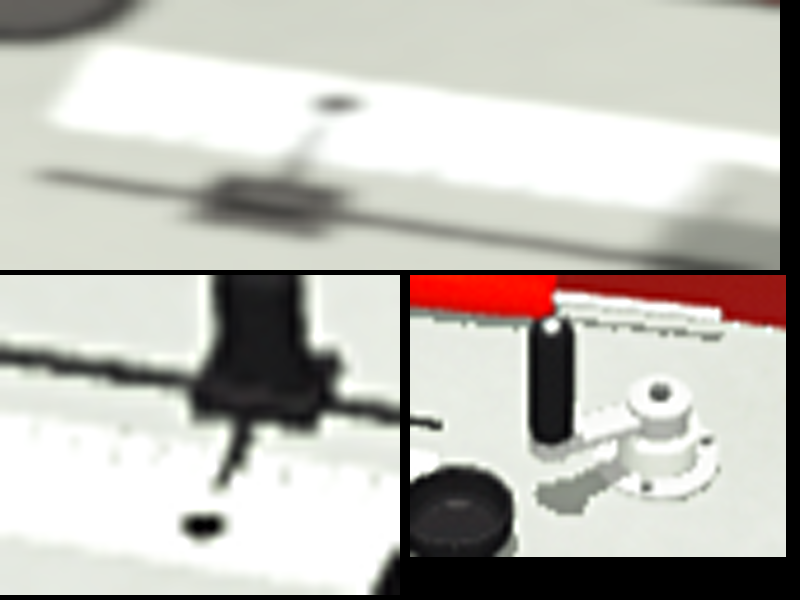

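Top crop: needle (290,178) to (322,130), rivet (337,102). Scene crop: needle (245,425−275) to (220,485−275), rivet (203,525−275). They are in line; I'll check numerically.

```bash
python3 - <<'E'
from h import *
a=-.3115
M=np.array([[np.cos(a),np.sin(a)],[-np.sin(a),np.cos(a)]])
t=lambda u,v,z:M@rays("top",((u+.5)/13-.5+325,(v+.5)/6-.5+190),z)[0,:2]*1e3
s=lambda u,v,z:M@rays("scene",((u+.5)/10-.5+260,(v+.5)/10-.5+222),z)[0,:2]*1e3
for f,n,b,v in((t,(322,130),(290,178),(337,102)),(s,(221,208),(245,152),(203,250))):
    V=f(*v,.2015);print(f(*n,.204)-V,f(*b,.204)-V)
E
```

```text
[-13.16732094  -0.69235953] [-35.32236063  -0.70907272]
[-11.71274979   0.64605016] [-31.32775191   0.12565309]
```

```bash
python3 -c "
from plant import r
print(r.finish_job())"
```

```text
the job is handed in; nothing more can be done
None
```

The job is handed in: I wound the crank to first contact with the stop (about 7 N on the buffer), backed it off two turns to within about a degree, set the needle on the rivet to within about 1 mm, and left everything released.

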